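# Park the take-away bag sealer on its gap gauge

## Task

Park the bag sealer on its gap gauge: swing its lever fully to the back to raise the sealing arm, fetch the gauge from under the low shelf, and with the arm up slide its blade flat into the slot at the sealer's mouth until the shoulder is fully home against the cheeks. Let go of it there and swing the lever fully to the front again, so that the arm comes down on the blade. Do not push the cup, goblet or bowl about.

Things in the scene. Friction and masses are not known exactly. Their poses are not given: they have to be found in the camera images.
- gauge: gap gauge lying flat, level underside. Origin on the underside at the shoulder's front face; +x along the blade. Steel blade x 0 to 66 mm, 30 wide, 6 thick; aluminium shoulder x -10 to 0, 50 wide, 20 high; black handle x -74 to -10, 22 wide, 20 high. 0.12 kg, balances near x +8. At the start only the blade sticks out from under the shelf: draw it out by that, put it down, regrasp the handle
- sealer: white bag sealer fixed to the table, origin under it at table height, -x its front (mouth). Base x -115 to 100 mm, 120 wide; steel deck 50 mm above the table. Two dark cheeks on the deck (x -80 to -55, |y| 18 to 48, 14 high) leave a slot 36 wide. Grey arm over it, 86 wide, x -85 to the hinge at x 80, z 75; its top is 90 mm above the table, front at 105 when raised
- slot (a point): middle of the slot's mouth, on the deck in the plane of the cheeks' front faces: sealer (-80, 0, 50) mm, axes as the sealer's. The blade goes in along +x until the shoulder meets the cheeks, the gauge's origin then being at this point, its x along this x. With the arm raised the opening is 36 mm wide, 14 mm high; the deck goes on 35 mm in front of it
- jaw (a joint): the hinged arm: 0 closed (pad 1.5 mm over the deck, the blade cannot enter), about 0.1 rad raised by the lever, about 0.03 when it rests on the blade
- lever (a joint): the lever on the sealer's right side (-y): 0 leans to the front (-x, towards the robot), arm down; 1.2 rad leans to the back (+x), arm held up. It stays where it is left; pushing takes about 3 N. The arm begins to rise at about 0.5
- lever_grip (a point): centre of the lever's black grip bar, a rod 16 mm thick and 40 mm long along the sealer's y, 100 mm from the pivot; at sealer (-86, -97, 128) mm in front, (-30, -97, 145) upright, (26, -97, 128) at the back
- lever_pivot (a point): point on the lever's axis of turning (which runs along the sealer's y) in line with the grip bar's centre; sealer (-30, -97, 45) mm
- shelf: low dark wooden shelf fixed to the table, 200 mm long (y), 160 deep (x), board from 45 to 57 mm above the table; a foam box on it up to 125 mm high, set back 65 mm from the front edge. Origin at table height under its middle; its open front is at x -80 mm, where the gauge's blade sticks out
- cup: white tea cup, 72 mm wide, 75 mm high, a bystander; origin at its underside
- goblet: glass water goblet, 72 mm wide, 135 mm high, a bystander; origin at its underside
- bowl: white sauce bowl, 110 mm wide, 45 mm high, a bystander; origin at its underside
Things that resemble listed ones, but are neither listed nor needed, are in the scene too. Several things look just like the gauge: the one meant starts farthest from the robot's base.

How it is judged:
By the outcome, as a careful person would: the job done as asked, in the order asked, and still so for the second after the job is handed in, with the robot touching nothing.
It also fails if it takes over 72 s, if anything falls off the work surface, if the arm or the gripper's body presses on something with over 40 N, if the wrist force passes 120 N, or if a joint passes its speed limit or range.

## Robot

A 6-joint arm with a two-finger parallel gripper is mounted at the origin on the work surface. World frame = base frame: x ahead of the robot, y to its left, z up, the work surface at z = 0. Lengths are in mm, angles in rad, forces in N, time in s.
With the tool pointing down it reaches from about 350 to 875 mm from the base axis. Payload 4.2 kg.
Tool frame: the origin (TCP) lies midway between the tips of the shut fingers; the grasp point (between the pads) lies 19 mm behind it; z points along the fingers, y is the direction in which the jaws open and shut (so a half turn about z gives the same grasp; the last joint's range is limited). The gripper opens to 85 mm and grips with 20 to 120 N. Pads are 22 mm wide; open, the fingers measure 114 mm over their backs; the gripper's body (76 mm by 85 mm) begins 54 mm behind the grasp point. The pads swing forward as they close: fully open they stand 13 mm farther back than shut.
Start: joints at [1.436, 0.385, 0.008, 0, -1.194, -0.259], TCP at [239.779, 577.153, 231.312] pointing down, gripper open.
Joint ranges: [-3.14, 3.14], [-1.21, 2.06], [-1.07, 1.41], [-3.16, 2.05], [-2.99, -0.16], [-3.1, 3.1]. Speed limits (rad/s): [2.79, 2.79, 3.14, 3.14, 3.14, 3.14].

## Interface

Orientations are given as a unit quaternion [x, y, z, w].
In Python, from bench import read_state, get_image, job_done, search_frame, regions_of gives the robot as it stands.
- The arm moves only by the tool servo_tool, never from a script. Its arguments are lists of equal length, an entry for each row: "turn": the turn, a rotation vector about the world's x, y, z in rad, a list of three; "dp": the shift along the world's x, y, z in m, a list of three; "fingers": the finger opening in m, from 0 to 0.0854. In form: {"turn": [[rx, ry, rz], ...], "dp": [[tx, ty, tz], ...], "fingers": [fingers, ...]}. A call has exactly 5 rows; each row shifts and turns the pose as measured when the row begins; what a row does not reach is not made up. A row lasts 1/8 s, in which the tool goes at most 62.5 mm and 10.7 degrees, less where a joint would pass 70% of its speed; a pose out of reach is approached as far as the arm can. A call is refused whole if a number of a shift passes 0.0625 or a number of a turn 0.188, either way. A call with a gripper value outside its range is refused whole. The fingers move at their own pace and stop on an object; the grip force is fixed at half the most. Time passes only in rows, so rows that do not move let the fingers close, or fill a call up. It gives the time, the measured TCP pose, the force and the opening at its end, in the units of the state.
- read_state(): the state, without advancing time (a new reading comes with each control period).
- get_image(name): name is "scene" or "top"; returns a dict with "img" (384x512x3 uint8, red, green, blue), "vfov" (degrees; the focal length in pixels is half the picture's height over the tangent of half this angle, whatever the lens; pixels are square), "cx", "cy" (the principal point, pixels), "k1" (the pictures are not rectified: a ray, as slopes to the right and down, at radius r is drawn at 1 + k1 r^2 times it, then the intrinsics apply), "world_from_camera" (4x4, takes a point from camera to world coordinates). Camera axes: x right, y down, z forward; pixel columns grow to the right and rows downward; lengths in mm; the calibration is good to about 2 mm. A picture is of the moment at which its call begins. There is no depth.
- job_done(): hands the job in, once; it reports no verdict.
Trained networks look in the newest picture that a camera, given by its name, has taken for a name from the list of things; names that differ only in an ending like _2 or _b are one class to them, and where a whole thing is asked for, a point or a joint stands for the part that bears it (a point fixed in the world has none). Each returns a list of dicts, best first, with "score" (0 to 1); they miss things now and then, are a little off and sometimes report something else, mostly with a low value. They report only what shows in the picture. A call takes as long as a camera call. They do not tell look-alikes from the thing itself.
- search_frame(query, camera): "box" ([left, top, width, height] in pixels, round what is visible of it).
- regions_of(query, camera): "region" (384x512 bool, what is visible of it) and "box" ([left, top, width, height] in pixels, round what is visible of it).
The state is a dict: "clock": time; "joints": joint angles; "joint_vel": joint speeds; "joint_efforts": joint torques, N m; "position": TCP position; "ee_rot": TCP orientation; "contact_force": force on the tool from outside, world axes, zero at the start; "wrist_torque": the same for the moment, N m; "gripper_width": finger opening in mm.
Only numpy, scipy, OpenCV 4.12 (cv2) and the standard library are available. Lean on these libraries where they do the work, as an engineer would, in place of code of your own. Each camera call takes 0.05 s, during which the arm holds its last target. There are 200 camera calls.

## Working session

There is one attempt and no reset: what is moved stays moved. The work goes in short steps, Python scripts to look and compute and a tool call to move; the robot and the scene stay as the last step left them, time stands still between calls to the robot, and variables do not carry over. Pictures are saved under pics/ and viewed, about 8 in all and at most 12, crops included, and the job is handed in when it is done.

Besides the shell and the picture viewer there is one more tool, called by a JSON object that holds its "op" and its "data". servo_tool: Moves the arm, as the interface text tells. Its arguments: {"type":"object","properties":{"turn":{"type":"array","items":{"type":"array","items":{"type":"number"}}},"dp":{"type":"array","items":{"type":"array","items":{"type":"number"}}},"fingers":{"type":"array","items":{"type":"number"}}},"required":["turn","dp","fingers"]}

```bash
mkdir -p pics; cat > h.py <<'E'
import numpy as np, cv2
from bench import *
def K(d):
    f=d["img"].shape[0]/2/np.tan(np.radians(d["vfov"])/2)
    return np.array([[f,0,d["cx"]],[0,f,d["cy"]],[0,0,1.]]), np.array([d["k1"],0,0,0.])
def ray(d,uv):
    k,D=K(d); p=cv2.undistortPoints(np.float64(uv).reshape(-1,1,2),k,D).reshape(-1,2)
    T=np.array(d["world_from_camera"]); v=np.c_[p,np.ones(len(p))]@T[:3,:3].T
    return T[:3,3],v
def onz(d,uv,z):
    c,v=ray(d,uv); return c+v*((z-c[2])/v[:,2])[:,None]
def proj(d,P):
    k,D=K(d); T=np.linalg.inv(np.array(d["world_from_camera"]))
    r,_=cv2.Rodrigues(T[:3,:3]); return cv2.projectPoints(np.float64(P).reshape(-1,1,3),r,T[:3,3],k,D)[0].reshape(-1,2)
def save(img,n): cv2.imwrite("pics/"+n,img[:,:,::-1])
def fix(p,yaw,P):
    c,s=np.cos(yaw),np.sin(yaw); P=np.atleast_2d(np.float64(P))
    return P@np.array([[c,-s,0],[s,c,0],[0,0,1]]).T+np.r_[p,0]
E
python3 - <<'E'
from h import *
np.set_printoptions(precision=1,suppress=True)
for n in("scene","top"):
    d=get_image(n); save(cv2.resize(d["img"],(800,600),interpolation=cv2.INTER_CUBIC),n+"0.png")
    print(n,d["vfov"],d["k1"],np.array(d["world_from_camera"]))
    for q in("gauge","sealer","shelf","cup","goblet","bowl","lever","lever_grip"):
        print(q,[(np.round(r["score"],2),r["box"]) for r in search_frame(q,n)])
print(read_state())
E
```

```text
scene 56.40969898172998 0.021923704226151162 [[   0.8    0.5   -0.4  880.8]
 [   0.6   -0.6    0.5 -442.5]
 [  -0.    -0.6   -0.8  831. ]
 [   0.     0.     0.     1. ]]
gauge [(np.float64(0.88), [189.1, 186.3, 45.4, 30.1]), (np.float64(0.7), [357.7, 178.8, 34.8, 36.0]), (np.float64(0.59), [223.7, 150.1, 41.9, 13.5]), (np.float64(0.54), [299.0, 155.4, 24.7, 24.5]), (np.float64(0.52), [233.8, 109.5, 31.4, 20.4]), (np.float64(0.34), [237.2, 204.2, 101.9, 80.4])]
sealer [(np.float64(0.93), [234.7, 201.8, 101.4, 81.5]), (np.float64(0.51), [283.1, 104.1, 75.0, 70.8])]
shelf [(np.float64(0.7), [283.8, 103.2, 77.3, 73.7])]
cup [(np.float64(0.84), [133.5, 280.7, 36.1, 37.3])]
goblet [(np.float64(0.82), [339.2, 188.0, 32.0, 49.4])]
bowl [(np.float64(0.79), [354.7, 179.6, 41.1, 33.3])]
lever [(np.float64(0.83), [232.9, 219.1, 38.4, 39.8])]
lever_grip [(np.float64(0.68), [238.8, 219.9, 28.4, 39.0]), (np.float64(0.64), [132.2, 280.9, 36.0, 36.1]), (np.float64(0.19), [334.4, 190.5, 37.5, 48.4])]
top 45.371191185338844 -0.04507951983301514 [[  -0.    -1.     0.1  403.7]
 [  -1.     0.    -0.    20
[... 389 characters left out ...]
), [85.4, 164.7, 68.3, 72.4])]
cup [(np.float64(0.84), [354.5, 181.0, 29.7, 26.5])]
goblet [(np.float64(0.68), [182.7, 97.9, 27.4, 34.1])]
bowl [(np.float64(0.19), [279.2, 150.3, 15.6, 24.1])]
lever [(np.float64(0.52), [276.2, 153.9, 17.0, 22.4])]
lever_grip [(np.float64(0.7), [281.1, 150.0, 13.9, 22.8])]
{'clock': 0.9, 'joints': array([ 1.4,  0.4,  0. ,  0. , -1.2, -0.3]), 'joint_vel': array([ 0., -0.,  0.,  0., -0.,  0.]), 'joint_efforts': array([  0. , -39.2,  18.9,   4.2,  -0. ,   0. ]), 'position': array([239.8, 577.1, 231.3]), 'ee_rot': array([ 1. , -0.2,  0. ,  0. ]), 'contact_force': array([-0.3,  0.2,  0.5]), 'wrist_torque': array([-0., -0., -0.]), 'gripper_width': 85.9393079436856}
```

View pics/top0.png

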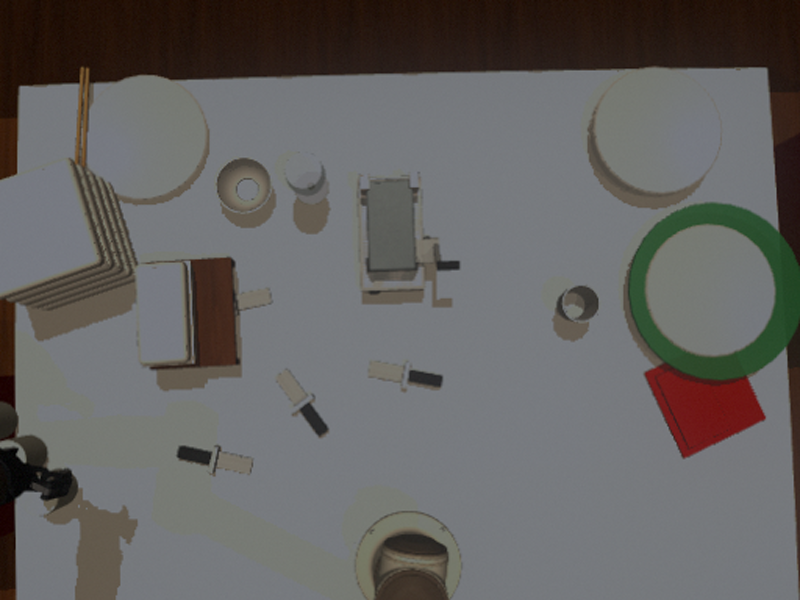

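View pics/scene0.png

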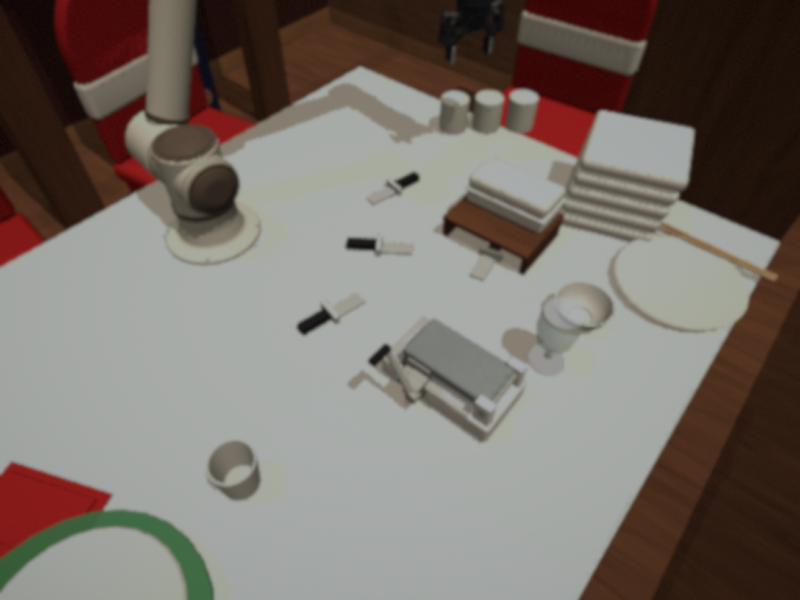

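Look-alikes (top picture, 800-px scale): (302,403), (405,375), (215,460) lie free on the table; (255,298) sticks out from under the shelf and is the farthest from the base, so it is the one meant. Next I fit the sealer, shelf and gauge models to the network masks and check the result in a close crop.

```bash
cat > fit.py <<'E'
from h import *
from scipy.optimize import minimize
def box(x0,x1,y0,y1,z0,z1): return np.array([[x,y,z] for x in(x0,x1) for y in(y0,y1) for z in(z0,z1)],float)
def raise_(P,a):
    c,s=np.cos(a),np.sin(a);Q=P-[80,0,75];R=Q.copy()
    R[:,0]=Q[:,0]*c+Q[:,2]*s; R[:,2]=-Q[:,0]*s+Q[:,2]*c
    return R+[80,0,75]
SEAL=[box(-115,100,-60,60,0,50),box(-85,80,-43,43,60,90)]
SHELF=[box(-80,80,-100,100,45,57),box(-15,80,-90,90,57,125)]
BLADE=box(0,66,-15,15,0,6); SHO=box(-10,0,-25,25,0,20); HAN=box(-74,-10,-11,11,0,20)
GAUGE=[BLADE,SHO,HAN]
S=4
def sil(d,parts,p,yaw):
    m=np.zeros((384*S,512*S),np.uint8)
    for P in parts:
        uv=proj(d,fix(p,yaw,P))
        cv2.fillConvexPoly(m,cv2.convexHull(np.int32(np.round((uv+.5)*S*16))).reshape(-1,2),1,shift=4)
    return cv2.resize(m.astype(np.float32),(512,384),interpolation=cv2.INTER_AREA)
def fit(views,parts,x0,step=(15,15,.1)):
    def c(x): return sum(np.abs(sil(d,parts,x[:2],x[2])-m).sum() for d,m in views)
    sx=np.array([x0]+[np.add(x0,np.eye(3)[i]*step[i]) for i in range(3)])
    r=minimize(c,x0,method="Nelder-Mead",options=dict(initial_simplex=sx,xatol=.05,fatol=.05,maxiter=300)); return r.x,r.fun
def wire(d,img,parts,p,yaw,k,off,col):
    for P in parts:
        uv=(proj(d,fix(p,yaw,P))+.5-off)*k
        for i in range(8):
            for b in(1,2,4):
                if not i&b: cv2.line(img,tuple(int(t) for t in uv[i]),tuple(int(t) for t in uv[i|b]),col,1,cv2.LINE_AA)
def crop(d,x,y,w,h,k):
    return cv2.resize(np.clip(d["img"][y:y+h,x:x+w].astype(float)*1.6,0,255).astype(np.uint8),None,fx=k,fy=k,interpolation=cv2.INTER_CUBIC)
E
python3 - <<'E'
from fit import *
np.set_printoptions(precision=2,suppress=True)
D={n:get_image(n) for n in("scene","top")}
M={}
for n in D:
    for q in("sealer","shelf"):
        r=regions_of(q,n)[0]; M[n,q]=r["region"].astype(np.float32); print(n,q,r["box"],M[n,q].sum())
    for r in regions_of("gauge",n): print("g",n,r["box"],r["region"].sum(), onz(D[n],[[r["box"][0]+r["box"][2]/2,r["box"][1]+r["box"][3]/2]],5)[0])
t=D["top"]
for q,parts,c0,z in(("sealer",SEAL,(390/1.5625,232/1.5625),50),("shelf",SHELF,(188/1.5625,312/1.5625),57)):
    p=onz(t,[c0],z)[0][:2]
    for vs in(["top"],["scene"],["top","scene"]):
        print(q,vs,fit([(D[n],M[n,q]) for n in vs],parts,[*p,0 if q=="sealer" else np.pi/2]))
for q in("cup","goblet","bowl"):
    for n in D:
        rs=search_frame(q,n)
        if rs: b=rs[0]["box"]; print(q,n,onz(D[n],[[b[0]+b[2]/2,b[1]+b[3]]],0)[0],onz(D[n],[[b[0]+b[2]/2,b[1]+b[3]/2]],50)[0])
a=crop(D["top"],140,165,50,50,8);b=crop(D["scene"],285,130,50,50,8)
c=crop(D["top"],215,105,80,90,4)[:,:400];e=crop(D["scene"],230,195,110,90,4)[:,:440]
o=np.zeros((600,800,3),np.uint8)
cv2.imwrite
save(np.hstack([a,b]),"gauge_crop.png"); save(np.hstack([c,e]),"sealer_crop.png")
E
```

```text
scene sealer [237.1, 201.4, 102.8, 84.4] 4344.0
scene shelf [287.1, 106.0, 72.7, 69.1] 3262.0
g scene [235.6, 111.4, 33.3, 22.1] 285 [218.82 354.33   5.  ]
g scene [300.0, 156.9, 21.1, 21.4] 211 [509.09 298.42   5.  ]
g scene [192.0, 186.7, 45.0, 26.1] 439 [363.9    4.06   5.  ]
top sealer [228.8, 107.9, 65.2, 80.6] 3315.0
top shelf [82.6, 163.0, 72.5, 75.4] 4355.0
g top [178.0, 237.8, 32.2, 41.3] 446 [305.27 188.31   5.  ]
g top [238.3, 230.1, 47.3, 16.3] 435 [359.69 -14.65   5.  ]
g top [112.3, 286.4, 51.6, 19.0] 522 [199.06 356.52   5.  ]
g top [153.4, 183.8, 21.5, 16.1] 260 [505.72 274.31   5.  ]
sealer ['top'] (array([631.56,  14.84,   0.01]), np.float64(344.0625))
sealer ['scene'] (array([630.63,  19.2 ,   0.05]), np.float64(446.625))
sealer ['top', 'scene'] (array([630.44,  15.32,   0.02]), np.float64(835.0625))
shelf ['top'] (array([480.63, 386.45,   1.61]), np.float64(164.6875))
shelf ['scene'] (array([492.92, 381.9 ,   1.64]), np.float64(352.3125))
shelf ['top', 'scene'] (array([481.84, 386.29,   1.62]), np.float64(672.625))
cup scene [753.38 151.5    0.  ] [720.9  187.72  50.  ]
cup top [ 445.   -343.04    0.  ] [ 481.85 -331.5    50.  ]
goblet scene [748.13 154.29   0.  ] [715.1  191.53  50.  ]
goblet top [684.86 174.66   0.  ] [725.87 168.2   50.  ]
bowl scene [745.61 271.16   0.  ] [729.05 275.87  50.  ]
bowl top [670.44 297.44   0.  ] [721.89 286.77  50.  ]
```

View pics/gauge_crop.png

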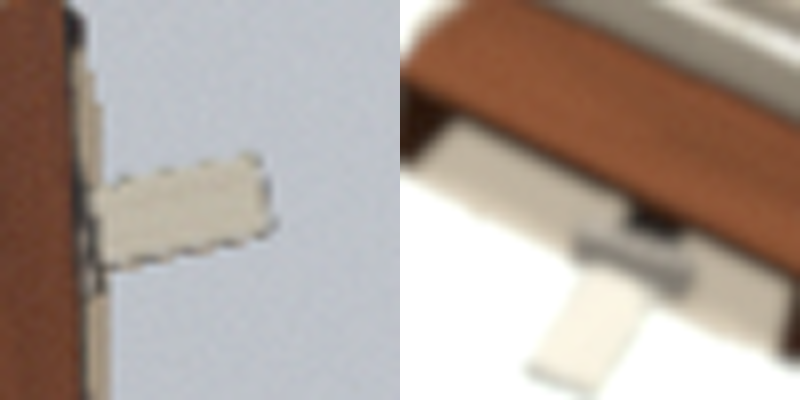

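View pics/sealer_crop.png

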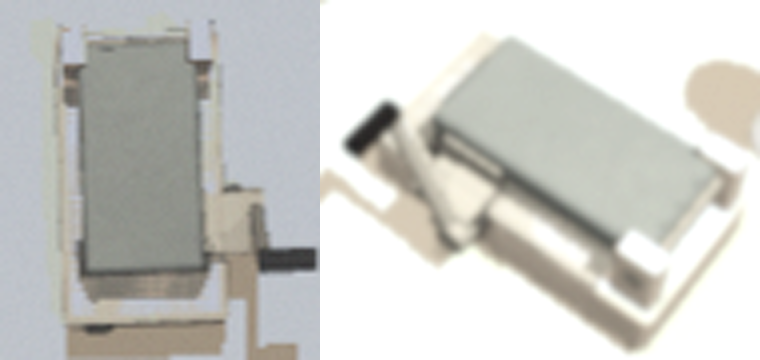

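The gauge crop shows the blade with its tip at top px (173,189), and the scene view shows shoulder and dark handle under the shelf, so this is the right gauge. The sealer crop shows the arm's front edge at top px rows ~173, columns 235–266, and the grip at (287,170). I'll refine by edge alignment.

```bash
cat > edge.py <<'E'
from fit import *
from scipy.ndimage import map_coordinates
from scipy.optimize import differential_evolution
def grad(d):
    g=cv2.GaussianBlur(d["img"].astype(np.float32),(0,0),.8)
    gx=cv2.Sobel(g,-1,1,0,ksize=3);gy=cv2.Sobel(g,-1,0,1,ksize=3)
    return np.minimum(np.sqrt((gx**2+gy**2).sum(2)),150)
def score(d,G,segs,p,yaw):
    s=0
    for a,b in segs:
        t=np.linspace(.03,.97,40)[:,None]; uv=proj(d,fix(p,yaw,np.array(a)*(1-t)+np.array(b)*t))
        s+=map_coordinates(G,[uv[:,1],uv[:,0]],order=1).mean()
    return s
def efit(views,x0,r=(12,12,.12)):
    V=[(d,grad(d),s) for d,s in views]
    f=lambda x:-sum(score(d,G,s,x[:2],x[2]) for d,G,s in V)
    o=differential_evolution(f,[(a-b,a+b) for a,b in zip(x0,r)],seed=0,tol=1e-6,popsize=12,maxiter=60); return o.x,o.fun
Z=90
ST=[((-115,-60,50),(-115,60,50)),((-115,60,50),(90,60,50)),((-115,-60,50),(-70,-60,50)),((20,-60,50),(90,-60,50)),((-85,-43,Z),(-85,43,Z)),((-85,43,Z),(50,43,Z)),((-85,-43,Z),(50,-43,Z))]
SS=[((-85,-43,Z),(70,-43,Z)),((-85,-43,Z),(-85,43,Z)),((-85,43,Z),(70,43,Z)),((10,-60,50),(100,-60,50)),((100,-60,50),(100,60,50)),((100,-60,0),(100,60,0)),((20,-60,0),(100,-60,0)),((100,-60,0),(100,-60,50))]
GB=[((66,-15,6),(66,15,6)),((15,15,6),(66,15,6)),((15,-15,6),(66,-15,6))]
GS=GB+[((0,-25,20),(0,25,20)),((0,-25,0),(0,-15,0)),((0,15,0),(0,25,0))]
E
python3 - <<'E'
from edge import *
np.set_printoptions(precision=3,suppress=True)
D={n:get_image(n) for n in("scene","top")}
t,s=D["top"],D["scene"]
for v in([(t,ST)],[(s,SS)],[(t,ST),(s,SS)]): sp,f=efit(v,[630.5,15.5,.02]); print("sealer",sp,f)
g0=onz(t,[[153,192.5]],6)[0]; tip=onz(t,[[172.9,189.2]],6)[0]; print(g0,tip)
yaw=np.arctan2(*(tip-g0)[1::-1]); y0=tip[:2]-66*np.r_[np.cos(yaw),np.sin(yaw)]
for v in([(t,GB)],[(s,GS)],[(t,GB),(s,GS)]): gp,f=efit(v,[*y0,yaw],(12,12,.25)); print("gauge",gp,f)
print("grip top", onz(t,[[287,170.2]],128), fix(sp[:2],sp[2],[-86,-97,128]))
ims=[]
for d,(x,y,w,h),(x2,y2,w2,h2) in((t,(140,165,50,50),(215,105,80,90)),(s,(285,130,50,50),(230,195,110,90))):
    a=crop(d,x,y,w,h,5); wire(d,a,GAUGE,gp[:2],gp[2],5,[x,y],(255,0,0))
    b=crop(d,x2,y2,w2,h2,4); wire(d,b,SEAL,sp[:2],sp[2],4,[x2,y2],(255,0,0))
    o=np.zeros((370,b.shape[1]+260,3),np.uint8); o[:250,:250]=a; o[:360,255:255+b.shape[1]]=b; ims.append(o)
save(cv2.resize(np.hstack(ims),(800,int(370*800/(ims[0].shape[1]+ims[1].shape[1])))),"ov.png")
E
```

```text
sealer [633.225  14.187  -0.043] -688.710693359375
sealer [632.518  16.489   0.011] -1063.9940185546875
sealer [632.688  15.771   0.005] -1705.1712646484375
[504.581 307.61    6.   ] [512.909 247.773   6.   ]
gauge [500.438 310.584  -1.387] -229.11843872070312
gauge [508.603 308.018  -1.402] -650.9910888671875
gauge [507.272 310.651  -1.415] -828.1585693359375
grip top [[547.093 -85.192 128.   ]] [[547.14  -81.628 128.   ]]
```

View pics/ov.png

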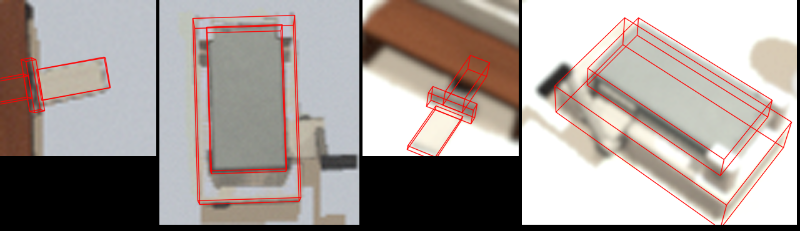

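The overlay agrees: sealer ≈ (632.7, 15.8), yaw ≈ 0.01; gauge ≈ (507, 310), yaw ≈ -1.41. First the lever, starting with a move to a point in front of its grip.

{"op": "servo_tool", "data": {"turn": [[0,0,0],[0,0,0],[0,0,0],[0,0,0],[0,0,0]], "dp": [[0.02,-0.057,0],[0.02,-0.057,0],[0.02,-0.057,0],[0.02,-0.057,0],[0.02,-0.057,0]], "fingers": [0,0,0,0,0]}}

```text
clock: 2.33
position: [340.6, 287.6, 230.2]
ee_rot: [0.981, -0.192, 0.001, -0.0]
contact_force: [0.9, -0.6, -0.2]
gripper_width: -0.2
```

{"op": "servo_tool", "data": {"turn": [[0,0,0],[0,0,0],[0,0,0],[0,0,0],[0,0,0]], "dp": [[0.02,-0.057,0],[0.02,-0.057,0],[0.02,-0.057,0],[0.02,-0.057,0],[0.02,-0.057,0]], "fingers": [0,0,0,0,0]}}

```text
clock: 2.95
position: [442.5, -6.5, 233.1]
ee_rot: [0.982, -0.19, 0.004, -0.003]
contact_force: [1.7, 0.7, 0.8]
gripper_width: -0.2
```

{"op": "servo_tool", "data": {"turn": [[0,0,0.1],[0,0,0.1],[0,0,0.1],[0,0,0.087],[0,0,0]], "dp": [[0.016,-0.025,-0.02],[0.016,-0.025,-0.02],[0.016,-0.026,-0.025],[0.006,0,-0.025],[0,0,-0.025]], "fingers": [0,0,0,0,0]}}

```text
clock: 3.58
position: [501.2, -89.8, 118.1]
ee_rot: [1.0, 0.004, 0.008, -0.005]
contact_force: [0.3, -0.1, -0.9]
gripper_width: -0.1
```

{"op": "servo_tool", "data": {"turn": [[0,0,0],[0,0,0],[0,0,0],[0,0,0],[0,0,0]], "dp": [[0.022,0.005,0],[0.015,0,0.006],[0.015,0,0.006],[0.015,0,0.003],[0.015,0,0.002]], "fingers": [0,0,0,0,0]}}

```text
clock: 4.2
position: [577.9, -85.8, 132.3]
ee_rot: [1.0, 0.004, -0.001, -0.005]
contact_force: [-3.6, 0.9, 1.5]
gripper_width: -0.0
```

{"op": "servo_tool", "data": {"turn": [[0,0,0],[0,0,0],[0,0,0],[0,0,0],[0,0,0]], "dp": [[0.015,0,-0.001],[0.014,0,-0.004],[0.013,0,-0.005],[0.009,0,-0.005],[0.005,0,-0.003]], "fingers": [0,0,0,0,0]}}

```text
clock: 4.82
position: [636.2, -86.0, 112.5]
ee_rot: [1.0, 0.003, -0.003, -0.004]
contact_force: [-0.2, -0.0, 1.8]
gripper_width: -0.1
```

{"op": "servo_tool", "data": {"turn": [[0,0,0],[0,0,0],[0,0,0],[0,0,0],[0,0,0]], "dp": [[0.004,0,0.002],[0.004,0,0.001],[0.003,0,0],[0.003,0,0],[0.002,0,0]], "fingers": [0,0,0,0,0]}}

```text
clock: 5.45
position: [639.9, -86.0, 112.3]
ee_rot: [1.0, 0.002, -0.019, -0.005]
contact_force: [-6.6, 0.2, 1.4]
gripper_width: -0.0
```

```bash
python3 - <<'E'
from edge import *
np.set_printoptions(precision=2,suppress=True)
sp=[632.7,15.8,.008]
t=get_image("top");s=get_image("scene")
a=crop(t,225,95,80,90,5);b=crop(s,230,185,80,90,5)
P=fix(sp[:2],sp[2],[[26,-97,128],[-85,-43,105],[-85,43,105]])
for d,i,o in((t,a,(225,95)),(s,b,(230,185))):
    for p in (proj(d,P)+.5-o)*5: cv2.circle(i,tuple(int(v) for v in p),4,(255,0,0),1)
save(np.hstack([a,b]),"lev1.png")
E
```

```text
(no output)
```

View pics/lev1.png

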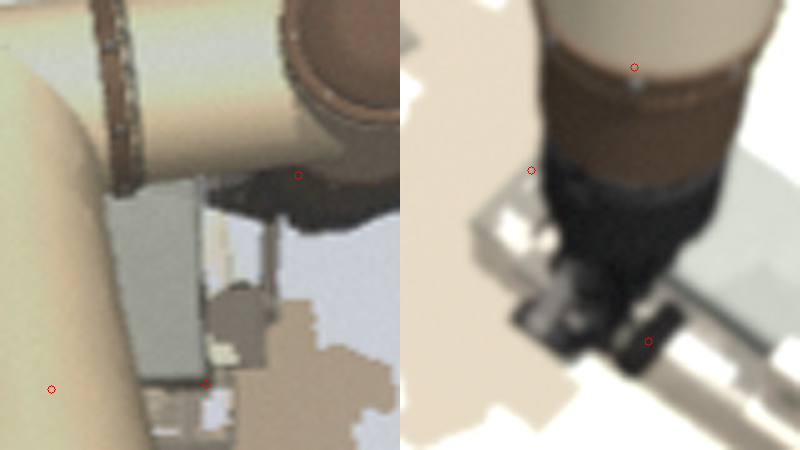

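The grip sits at its predicted back position: circle at scene-crop px (648,341). One firmer push to confirm the stop, then I retreat.

{"op": "servo_tool", "data": {"turn": [[0,0,0],[0,0,0],[0,0,0],[0,0,0],[0,0,0]], "dp": [[0.008,0,0],[0.012,0,0],[0.012,0,0],[0.012,0,0],[0.012,0,0]], "fingers": [0,0,0,0,0]}}

```text
clock: 6.18
position: [638.7, -86.0, 113.6]
ee_rot: [0.996, -0.0, -0.089, -0.006]
contact_force: [-27.9, 3.5, 11.3]
gripper_width: -0.2
```

{"op": "servo_tool", "data": {"turn": [[0,0,0],[0,0,0],[0,0,0],[0,0,0],[0,0,0]], "dp": [[-0.02,0,0],[-0.03,0.0,0.03],[-0.03,0.02,0.04],[-0.02,0.05,0],[-0.02,0.05,0]], "fingers": [0,0,0,0.04,0.06]}}

```text
clock: 6.8
position: [523.8, 34.6, 189.9]
ee_rot: [0.997, -0.002, -0.077, -0.007]
contact_force: [-0.0, 0.8, 0.4]
gripper_width: 35.6
```

```bash
python3 -c "
from bench import *
s=read_state();print(s['joints'].round(3),s['ee_rot'].round(4),s['position'])"
```

```text
[ 0.336  0.329 -0.169 -0.069 -1.215  1.258] [ 0.997  -0.0023 -0.0773 -0.007 ] [523.84966809  34.61182399 189.90102003]
```

```bash
cat > go.py <<'E'
import sys,numpy as np
from bench import read_state
from scipy.spatial.transform import Rotation as R
def go(x,y,z,yaw):
    s=read_state(); q=R.from_quat(s["ee_rot"]); t=R.from_quat([np.cos(yaw/2),np.sin(yaw/2),0,0])
    v=(t*q.inv()).as_rotvec(); print("turn",v.round(3),"dp(mm)",(np.array([x,y,z])-s["position"]).round(1),"at",s["position"].round(1),"F",s["contact_force"].round(1),"w",round(s["gripper_width"],1),"t",s["clock"])
if __name__=="__main__": go(*map(float,sys.argv[1:]))
E
python3 go.py 514 266 100 -1.41
```

```text
turn [-0.121 -0.118 -1.402] dp(mm) [ -9.8 231.4 -89.9] at [523.8  34.6 189.9] F [-0.   0.8  0.4] w 35.6 t 6.8
```

{"op": "servo_tool", "data": {"turn": [[-0.015,-0.015,-0.175],[-0.015,-0.015,-0.175],[-0.015,-0.015,-0.175],[-0.015,-0.015,-0.175],[-0.015,-0.015,-0.175]], "dp": [[-0.001,0.029,-0.008],[-0.001,0.029,-0.008],[-0.001,0.029,-0.008],[-0.001,0.029,-0.01],[-0.001,0.029,-0.01]], "fingers": [0.06,0.06,0.06,0.06,0.06]}}

```text
clock: 7.42
position: [528.2, 190.2, 154.6]
ee_rot: [0.899, -0.437, -0.014, -0.01]
contact_force: [-0.8, 0.5, 0.1]
gripper_width: 59.8
```

{"op": "servo_tool", "data": {"turn": [[-0.015,-0.015,-0.175],[-0.015,-0.015,-0.175],[-0.015,-0.015,-0.175],[0,0,0],[0,0,0]], "dp": [[-0.001,0.029,-0.015],[-0.001,0.029,-0.015],[-0.001,0.029,-0.015],[0,0,0],[0,0,0]], "fingers": [0.06,0.06,0.06,0.06,0.06]}}

```text
clock: 8.05
position: [532.2, 288.2, 114.9]
ee_rot: [0.752, -0.659, 0.025, -0.015]
contact_force: [0.2, -0.0, 0.7]
gripper_width: 60.0
```

```bash
python3 go.py 514 266 3 -1.41
```

```text
turn [0.009 0.058 0.029] dp(mm) [ -18.2  -22.2 -111.9] at [532.2 288.2 114.9] F [ 0.2 -0.   0.7] w 60.0 t 8.05
```

{"op": "servo_tool", "data": {"turn": [[0.005,0.03,0.015],[0.004,0.028,0.014],[0,0,0],[0,0,0],[0,0,0]], "dp": [[-0.009,-0.012,-0.02],[-0.009,-0.012,-0.02],[0,0,-0.02],[0,0,-0.01],[0,0,0]], "fingers": [0.06,0.06,0.06,0.06,0.06]}}

```text
clock: 8.68
position: [519.2, 263.2, 49.5]
ee_rot: [0.762, -0.647, 0.001, -0.008]
contact_force: [0.2, 0.2, 0.5]
gripper_width: 60.3
```

```bash
python3 go.py 514 266 3 -1.41
python3 - <<'E'
from edge import *
np.set_printoptions(precision=3,suppress=True)
t=get_image("top");s=get_image("scene")
print(efit([(s,GS)],[507.3,310.6,-1.41]))
p=[507.3,310.6];w=-1.41
a=crop(t,140,155,50,50,8);b=crop(s,280,115,50,50,8)
wire(t,a,GAUGE,p,w,8,[140,155],(255,0,0));wire(s,b,GAUGE,p,w,8,[280,115],(255,0,0))
save(np.hstack([a,b]),"pre.png")
E
```

```text
turn [-0.011  0.011 -0.001] dp(mm) [ -5.2   2.8 -46.5] at [519.2 263.2  49.5] F [0.2 0.2 0.5] w 60.3 t 8.675
(array([507.877, 307.527,  -1.407]), np.float64(-789.0620727539062))
```

View pics/pre.png

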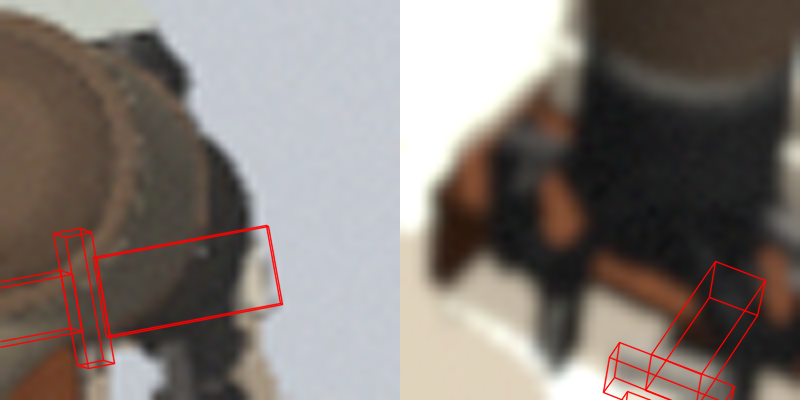

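{"op": "servo_tool", "data": {"turn": [[-0.006,0.006,0],[-0.005,0.005,0],[0,0,0],[0,0,0],[0,0,0]], "dp": [[-0.003,0.001,-0.013],[-0.002,0.001,-0.013],[0,0,-0.012],[0,0,-0.007],[0,0,0]], "fingers": [0.06,0.06,0.06,0.06,0.06]}}

```text
clock: 9.4
position: [514.2, 266.6, 2.6]
ee_rot: [0.763, -0.647, 0.0, -0.001]
contact_force: [-0.1, -0.4, 0.7]
gripper_width: 59.9
```

```bash
python3 go.py 514 266 3 -1.41
```

```text
turn [-0.001  0.001 -0.003] dp(mm) [-0.2 -0.6  0.4] at [514.2 266.6   2.6] F [-0.1 -0.4  0.7] w 59.9 t 9.4
```

{"op": "servo_tool", "data": {"turn": [[0,0,0],[0,0,0],[0,0,0],[0,0,0],[0,0,0]], "dp": [[0,0,0],[0,0,0],[0,0,0],[0,0,0],[0,0,0]], "fingers": [0.02,0.02,0.02,0.02,0.02]}}

```text
clock: 10.02
position: [514.6, 266.9, 3.7]
ee_rot: [0.763, -0.647, 0.0, -0.002]
contact_force: [-0.4, -0.1, -0.1]
gripper_width: 26.8
```

{"op": "servo_tool", "data": {"turn": [[0,0,0],[0,0,0],[0,0,0],[0,0,0],[0,0,0]], "dp": [[0,0,0],[0.0016,-0.01,0.001],[0.003,-0.02,0],[0.003,-0.02,0],[0.003,-0.02,0]], "fingers": [0.02,0.02,0.02,0.02,0.02]}}

```text
clock: 10.65
position: [525.3, 192.6, 4.5]
ee_rot: [0.763, -0.646, 0.0, -0.001]
contact_force: [-0.2, -0.4, -0.3]
gripper_width: 26.5
```

{"op": "servo_tool", "data": {"turn": [[0,0,0],[0,0,0],[0,0,0],[0,0,0],[0,0,0]], "dp": [[0.003,-0.02,0],[0.003,-0.02,0],[0.003,-0.015,0],[0,-0.01,0],[0,0,0]], "fingers": [0.02,0.02,0.02,0.02,0.02]}}

```text
clock: 11.28
position: [534.9, 119.7, 4.6]
ee_rot: [0.761, -0.648, 0.0, -0.001]
contact_force: [-1.2, -0.8, -1.3]
gripper_width: 26.6
```

```bash
python3 - <<'E'
from edge import *
t=get_image("top");s=get_image("scene")
a=crop(t,135,165,80,90,5);b=crop(s,255,130,80,90,5)
save(np.hstack([a,b]),"drag.png")
E
python3 go.py 500 160 4 0
```

```text
turn [-3.000e-03  1.000e-03  1.409e+00] dp(mm) [-35.2  39.4  -0.7] at [535.2 120.6   4.7] F [-0.4  0.  -1. ] w 26.5 t 11.375
```

View pics/drag.png

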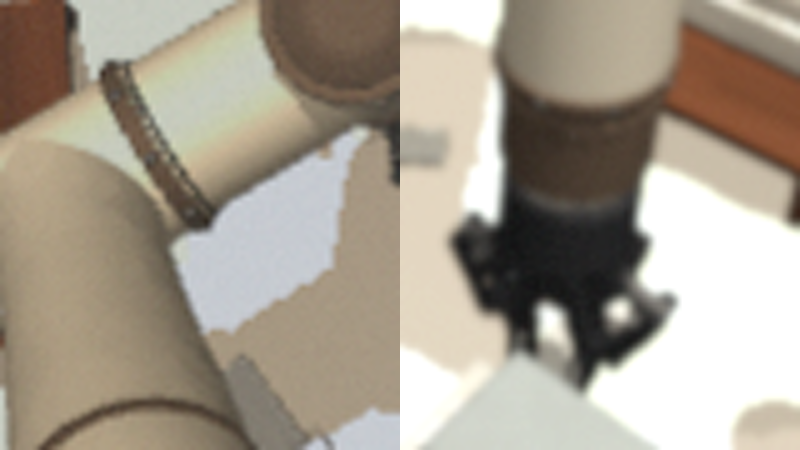

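{"op": "servo_tool", "data": {"turn": [[0,0,0.15],[0,0,0.17],[0,0,0.17],[0,0,0.17],[0,0,0.17]], "dp": [[-0.003,0.005,0],[-0.003,0.005,0],[-0.003,0.005,0],[-0.003,0.005,0],[-0.003,0.005,0]], "fingers": [0.02,0.02,0.02,0.02,0.02]}}

```text
clock: 12.0
position: [520.5, 150.3, 4.9]
ee_rot: [0.963, -0.27, 0.0, -0.002]
contact_force: [0.2, -0.5, -1.2]
gripper_width: 26.4
```

{"op": "servo_tool", "data": {"turn": [[0,0,0.17],[0,0,0.17],[0,0,0.15],[0,0,0.08],[0,0,0]], "dp": [[-0.003,0.005,0],[-0.003,0.005,0],[-0.003,0.005,0],[0,0,0],[0,0,0]], "fingers": [0.02,0.02,0.02,0.02,0.02]}}

```text
clock: 12.62
position: [511.3, 170.9, 5.2]
ee_rot: [1.0, 0.025, 0.001, -0.003]
contact_force: [-0.6, -0.2, -1.5]
gripper_width: 26.7
```

```bash
python3 go.py 510 160 3 0.008
```

```text
turn [-0.007  0.001 -0.042] dp(mm) [ -1.3 -10.9  -2.2] at [511.3 170.9   5.2] F [-0.6 -0.2 -1.5] w 26.7 t 12.625
```

{"op": "servo_tool", "data": {"turn": [[-0.004,0,-0.025],[-0.003,0,-0.017],[0,0,0],[0,0,0],[0,0,0]], "dp": [[0,-0.002,-0.001],[0,-0.002,-0.001],[0,0,0],[0,0,0],[0,0,0]], "fingers": [0.02,0.02,0.05,0.06,0.06]}}

```text
clock: 13.25
position: [511.7, 167.3, 3.4]
ee_rot: [1.0, 0.002, 0.001, 0.0]
contact_force: [-0.3, -0.1, 0.3]
gripper_width: 60.1
```

{"op": "servo_tool", "data": {"turn": [[0,0,0],[0,0,0],[0,0,0],[0,0,0],[0,0,0]], "dp": [[0,0,0.02],[-0.02,0,0.055],[-0.03,0.03,0.045],[-0.03,0.045,0.01],[-0.03,0.05,0]], "fingers": [0.06,0.06,0.06,0.06,0.06]}}

```text
clock: 13.88
position: [400.0, 292.6, 137.4]
ee_rot: [1.0, -0.003, 0.001, -0.001]
contact_force: [1.6, 0.1, 0.1]
gripper_width: 59.8
```

{"op": "servo_tool", "data": {"turn": [[0,0,0],[0,0,0],[0,0,0],[0,0,0],[0,0,0]], "dp": [[-0.02,0.05,0.01],[-0.02,0.05,0],[-0.02,0.05,0],[0,0.02,0],[0,0,0]], "fingers": [0.06,0.06,0.06,0.06,0.06]}}

```text
clock: 14.5
position: [334.7, 470.7, 149.2]
ee_rot: [1.0, 0.0, 0.002, -0.003]
contact_force: [0.2, 0.3, -0.5]
gripper_width: 59.8
```

```bash
python3 - <<'E'
from edge import *
np.set_printoptions(precision=3,suppress=True)
t=get_image("top");s=get_image("scene")
H=20
GT=[((66,-15,6),(66,15,6)),((5,15,6),(66,15,6)),((5,-15,6),(66,-15,6)),((-74,-11,H),(-10,-11,H)),((-74,11,H),(-10,11,H)),((-74,-11,H),(-74,11,H)),((0,-25,H),(0,25,H))]
for v in([(t,GT)],[(s,GT)],[(t,GT),(s,GT)]): gp,f=efit(v,[468,167,.0],(15,15,.15)); print("gauge",gp,f)
Za=105
def up(seg): return [tuple(raise_(np.array([q],float),.1)[0]) if q[2]==90 else q for q in seg]
for v in([(t,[up(x) for x in ST])],[(s,[up(x) for x in SS])],[(t,[up(x) for x in ST]),(s,[up(x) for x in SS])]): sp,f=efit(v,[632.7,15.8,.005]); print("sealer",sp,f)
UP=[SEAL[0],raise_(SEAL[1],.1),box(-80,-55,18,48,50,64),box(-80,-55,-48,-18,50,64)]
o=[]
for d,(x,y,w,h) in((t,(170,105,130,130)),(s,(205,160,130,130))):
    a=crop(d,x,y,w,h,4);n=a.copy();wire(d,a,GAUGE,gp[:2],gp[2],4,[x,y],(255,0,0));wire(d,a,UP,sp[:2],sp[2],4,[x,y],(255,0,0)); o.append(np.hstack([n,a]) if 0 else a)
save(cv2.resize(np.hstack(o),(800,400)),"put.png")
E
```

```text
gauge [453.494 163.271   0.011] -726.302978515625
gauge [464.391 161.967   0.016] -864.825927734375
gauge [463.314 162.517   0.018] -1539.3294677734375
sealer [634.566  15.165  -0.   ] -731.90137
sealer [632.22   16.635   0.007] -1054.9901123046875
sealer [633.239  15.752   0.004] -1747.390625
```

View pics/put.png

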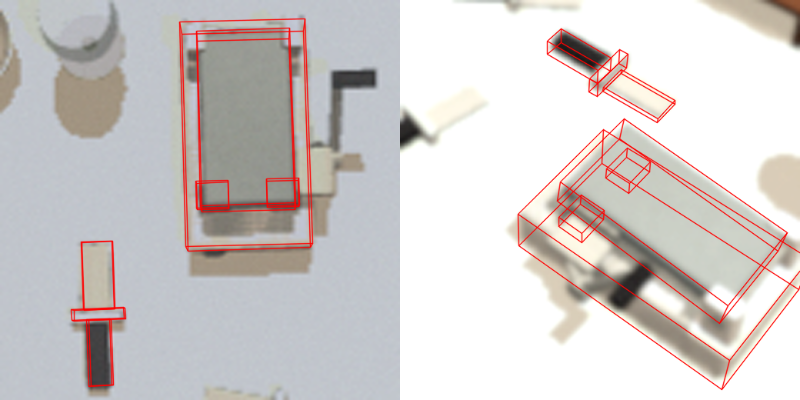

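The overlay fits both: gauge at (463.3, 162.5) with yaw 0.018, slot at about (553, 15.5, 50), arm up and lever back. The cameras and the TCP disagree by ~4 mm in y, so I'll re-measure blade against slot once the handle is held. Now the regrasp.

{"op": "servo_tool", "data": {"turn": [[0,0,0],[0,0,0],[0,0,0],[0,0,0],[0,0,0]], "dp": [[0.008,-0.055,0],[0.01,-0.055,0],[0.015,-0.055,0],[0.015,-0.055,0],[0.015,-0.045,-0.01]], "fingers": [0.06,0.06,0.06,0.06,0.06]}}

```text
clock: 15.22
position: [398.1, 192.5, 139.8]
ee_rot: [1.0, -0.001, 0.002, -0.003]
contact_force: [0.6, 0.0, 0.2]
gripper_width: 60.1
```

```bash
python3 go.py 421 163.5 4 0.018
```

```text
turn [-0.005  0.004  0.02 ] dp(mm) [  22.9  -29.  -135.8] at [398.1 192.5 139.8] F [0.6 0.  0.2] w 60.1 t 15.225
```

{"op": "servo_tool", "data": {"turn": [[-0.003,0.002,0.01],[-0.002,0.002,0.01],[0,0,0],[0,0,0],[0,0,0]], "dp": [[0.012,-0.015,-0.03],[0.011,-0.014,-0.03],[0,0,-0.03],[0,0,-0.015],[0,0,0]], "fingers": [0.06,0.06,0.06,0.06,0.06]}}

```text
clock: 15.85
position: [420.1, 151.6, 34.0]
ee_rot: [1.0, 0.002, 0.001, -0.001]
contact_force: [0.5, -0.2, -0.4]
gripper_width: 59.7
```

```bash
python3 go.py 421 163.5 4 0.018
```

```text
turn [-0.002  0.001  0.015] dp(mm) [  0.9  11.9 -30. ] at [420.1 151.6  34. ] F [ 0.5 -0.2 -0.4] w 59.7 t 15.85
```

{"op": "servo_tool", "data": {"turn": [[0,0,0.015],[0,0,0],[0,0,0],[0,0,0],[0,0,0]], "dp": [[0,0.008,0],[0,0.003,-0.008],[0,0,-0.012],[0,0,-0.008],[0,0,0]], "fingers": [0.06,0.06,0.06,0.06,0.06]}}

```text
clock: 16.48
position: [420.8, 163.7, 6.2]
ee_rot: [1.0, 0.01, 0.002, -0.002]
contact_force: [0.0, 0.7, 0.1]
gripper_width: 59.7
```

```bash
python3 go.py 421 163.5 4 0.018
```

```text
turn [-0.004  0.005 -0.001] dp(mm) [ 0.2 -0.2 -2.2] at [420.8 163.7   6.2] F [0.  0.7 0.1] w 59.7 t 16.475
```

{"op": "servo_tool", "data": {"turn": [[-0.004,0.005,0],[0,0,0],[0,0,0],[0,0,0],[0,0,0]], "dp": [[0,0,-0.002],[0,0,0],[0,0,0],[0,0,0],[0,0,0]], "fingers": [0.04,0.02,0.012,0.012,0.012]}}

```text
clock: 17.1
position: [421.0, 164.0, 4.4]
ee_rot: [1.0, 0.01, -0.0, -0.0]
contact_force: [0.6, -0.0, -0.8]
gripper_width: 20.6
```

```bash
python3 go.py 421 163.5 4 0.018
```

```text
turn [-0.001 -0.    -0.001] dp(mm) [-0.  -0.5 -0.4] at [421.  164.    4.4] F [ 0.6 -0.  -0.8] w 20.6 t 17.1
```

{"op": "servo_tool", "data": {"turn": [[0,0,0],[0,0,0],[0,0,-0.006],[0,0,-0.006],[0,0,0]], "dp": [[0,0,0.02],[0,0,0.025],[0,-0.025,0.01],[0,-0.04,0],[0,-0.04,0]], "fingers": [0.012,0.012,0.012,0.012,0.012]}}

```text
clock: 17.73
position: [420.5, 57.8, 60.6]
ee_rot: [1.0, 0.006, -0.0, 0.0]
contact_force: [1.1, -0.4, -1.0]
gripper_width: 20.6
```

```bash
python3 go.py 428 17 66 0.005
```

```text
turn [ 0.    -0.001 -0.006] dp(mm) [  7.5 -40.8   5.4] at [420.5  57.8  60.6] F [ 1.1 -0.4 -1. ] w 20.6 t 17.725
```

{"op": "servo_tool", "data": {"turn": [[0,0,-0.004],[0,0,0],[0,0,0],[0,0,0],[0,0,0]], "dp": [[0.004,-0.015,0.005],[0.003,-0.01,0],[0,-0.003,0],[0,0,0],[0,0,0]], "fingers": [0.012,0.012,0.012,0.012,0.012]}}

```text
clock: 18.35
position: [425.7, 26.9, 64.7]
ee_rot: [1.0, 0.002, -0.002, 0.001]
contact_force: [0.1, 1.5, -1.6]
gripper_width: 20.5
```

```bash
python3 go.py 428 17 66 0.005; cat > meas.py <<'E'
from edge import *
import sys
np.set_printoptions(precision=3,suppress=True)
def run(x,y,zg,name,r=(12,10,.06),k=6,tbox=(200,110,66,100),sbox=(215,165,66,100)):
    t=get_image("top");s=get_image("scene")
    up=lambda L:[[(q[0],q[1],q[2]+zg) for q in a] for a in L]
    H=20
    ALL=dict(tip=[((66,-15,6),(66,15,6)),((66,-15,0),(66,15,0))],L=[((5,15,6),(66,15,6))],R=[((5,-15,6),(66,-15,6)),((5,-15,0),(66,-15,0))],sh=[((-10,-25,H),(-10,25,H)),((0,-25,H),(0,25,H))])
    gs=up(sum(ALL.values(),[])); gt=up([ALL["tip"][0]]+ALL["L"]+[ALL["R"][0]])
    for n,v in(("scene",[(s,gs)]),("top",[(t,gt)]),("both",[(s,gs),(t,gt)])): print(n,*efit(v,[x,y,.005],r))
    o=[]
    for d,b in((t,tbox),(s,sbox)):
        a=crop(d,*b,k); G=[g+[0,0,zg] for g in GAUGE]
        wire(d,a,G,[x,y],.005,k,b[:2],(255,0,0)); o.append(a)
    save(np.hstack(o),name)
run(*map(float,sys.argv[1:4]),sys.argv[4])
E
python3 meas.py 471 16 62 held.png
```

```text
turn [ 0.001 -0.004  0.002] dp(mm) [ 2.3 -9.9  1.3] at [425.7  26.9  64.7] F [ 0.1  1.5 -1.6] w 20.5 t 18.35
scene [467.709  19.518   0.054] -760.4466552734375
top [465.309  26.      0.014] -357.62982177734375
both [466.58   25.97    0.065] -1095.7593994140625
```

View pics/held.png

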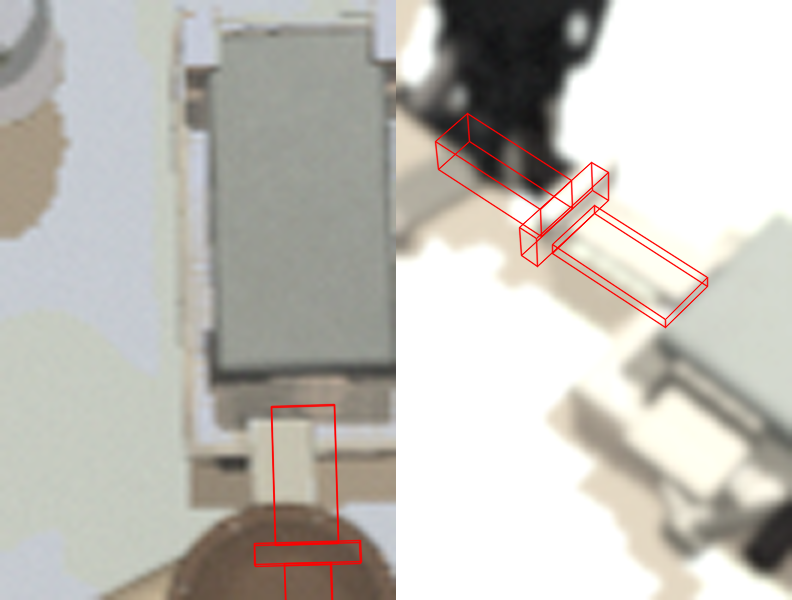

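{"op": "servo_tool", "data": {"turn": [[0,-0.004,0.002],[0,0,0],[0,0,0],[0,0,0],[0,0,0]], "dp": [[0,-0.005,0],[0,-0.004,0],[0,-0.001,0],[0,0,0],[0,0,0]], "fingers": [0.012,0.012,0.012,0.012,0.012]}}

```text
clock: 19.08
position: [425.7, 16.6, 64.7]
ee_rot: [1.0, 0.003, 0.0, 0.001]
contact_force: [-0.0, 0.4, -1.2]
gripper_width: 20.4
```

```bash
python3 go.py 428 17 66 0.005;for z in 58 62; do echo z $z; python3 meas.py 467 16 $z h2.png;done
```

```text
turn [ 0.001  0.    -0.002] dp(mm) [2.3 0.4 1.3] at [425.7  16.6  64.7] F [-0.   0.4 -1.2] w 20.4 t 19.075
z 58
scene [465.771  10.844   0.046] -781.6696166992188
top [465.82   18.905  -0.029] -377.2920837402344
both [465.628  12.506   0.065] -1119.2242431640625
z 62
scene [467.727   8.687   0.045] -775.8628540039062
top [465.206  19.675  -0.055] -375.4327697753906
both [466.625  16.427   0.065] -1087.0880126953125
```

```bash
python3 - <<'E'
from edge import *
np.set_printoptions(precision=1,suppress=True)
t=get_image("top"); I=t["img"].astype(float)
b=I[:,:,0]-I[:,:,2]; g=I.mean(2)
for v in (178,181,184,187): print(v,"g",g[v,236:262].astype(int),"\n r-b",b[v,236:262].astype(int))
for v in (150,158,165): print(v,"g",g[v,230:272].astype(int),"\n r-b",b[v,230:272].astype(int))
print(proj(t,[[530,1.4,66],[530,31.4,66],[560,15.4-43,104],[560,15.4+43,104]]))
for n in("fix",):
  s=get_image("scene")
  zg=60.3
  up=lambda L:[[(q[0],q[1],q[2]+zg) for q in a] for a in L]
  gs=up([((66,-15,6),(66,15,6)),((5,15,6),(66,15,6)),((5,-15,6),(66,-15,6)),((0,-25,20),(0,25,20)),((-10,-25,20),(-10,25,20))])
  gt=up([((66,-15,6),(66,15,6)),((30,15,6),(64,15,6)),((30,-15,6),(64,-15,6))])
  for v in([(s,gs)],[(t,gt)],[(s,gs),(t,gt)]): print(*efit(v,[467,16,.003],(8,8,.012)))
E
```

```text
178 g [87 83 80 77 75 74 77 74 73 73 76 79 74 73 76 82 96 96 97 99 90 84 83 82
 84 85] 
 r-b [13 12 10  9  8  9  9  9  8 10 11 11  9  9 12 14 18 18 19 18 14 13 12 10
 13 11]
181 g [107  91  92  90  88  90  88  87  85 104 118 118 116 117 119 119 118 118
 120 122 124 124 124 122 124 124] 
 r-b [ 1  5  9 12 12 12 11  9  6 11 12 15 17 14 13 12 14 14  8 -1 -4 -2  2  2
 -1 -2]
184 g [109 110 112 116 118 118 117 113  89  94 118 117 116 118 119 119 117 118
 121 116 107 108 109 110 110 111] 
 r-b [14 16 14 15 16 15 15 18 12 10 12 15 16 13 12 13 12 14 11  8 15 16 15 15
 15 14]
187 g [ 51  37  40  39  37  42  50  69  77  99 118 118 118 116 120 118 118 118
 119 103  87  92  94  93  94  93] 
 r-b [ 8  5  5  6  3  4  6 14 17 13 12 14 15 16 13 13 14 14 13 13 19 21 21 21
 21 21]
150 g [112 119 121 121 101  81  90  95  95  95  96  95  94  94  94  95  94  95
  96  95  94  94  95  95  96  96  95  94  94  94  94  94  94  94  87  89
 111 124 125 119 110 111] 
 r-b [13  8 -1  0  3  5  3  3  4  4  5  4  4  4  5  3  5  3  4  2  3  3  2  3
  4  3  5  4  3  2  4  3  1  3  3  2  0 -3 -1  7 10  4]
158 g [106 114 116 116 118 101  86  94  96  96  97  96  93  94  95  94  94  94
  95  95  95  95  94  93  93  95  96  94  95  94  94  94  93  95  89  81
 103 120 121 119 120 119] 
 r-b [11  9  6  6  3  3  3  4  4  5  4  4  2  2  4  4  4  4  2  5  3  4  3  3
  3  3  3  2  3  3  3  2  3  5  3  3  9 11 10 12 13 12]
165 g [110 115 115 107  87  67  79  93  96  96  97  96  96  96  96  96  96  95
  94  94  94  94  94  96  95  94  94  94  94  94  94  93  93  92  91  78
  88 113 120 119 118 119] 
 r-b [10 13  8  3  1  3  3  3  3  3  3  3  3  4  4  3  2  3  3  3  2  3  3  2
  4  4  3  3  3  3  3  2  4  2  2  4  8 11 11 11 14 12]
[[255.3 179.4]
 [244.8 179.7]
 [265.5 167.1]
 [234.7 167.9]]
[467.8  19.7   0. ] -575.4654541015625
[465.4  18.   -0. ] -399.7911682128906
[466.   18.2  -0. ] -924.7363
```

```bash
python3 - <<'E'
from edge import *
np.set_printoptions(precision=1,suppress=True)
t=get_image("top"); g=t["img"].astype(float).mean(2)
print("blade",onz(t,[[245.1,184],[255.4,184],[245.0,187],[255.1,187]],66.3))
print("arm",onz(t,[[235.3,165],[265.4,165]],103),onz(t,[[235.9,158],[265,158]],101),onz(t,[[235.1,150],[264.5,150]],99))
# base top front corners: rows near 187..190
for v in(170,176,180): print(v,g[v,222:238].astype(int),g[v,258:282].astype(int))
print(proj(t,[[518,75.8,50],[518,-44.2,50],[545,75.8,50],[545,-44.2,50]]))
E
```

```text
blade [[517.6  30.8  66.3]
 [516.8   1.3  66.3]
 [509.   31.3  66.3]
 [508.2   2.4  66.3]]
arm [[568.3  56.5 103. ]
 [566.1 -27.5 103. ]] [[588.2  54.4 101. ]
 [586.1 -27.  101. ]] [[611.2  56.2  99. ]
 [609.1 -26.3  99. ]]
170 [123 124 125 126 125 123 123 123 120 116 118 117  90  56  69  85] [ 73  72  70  68  70  68  67  59  54  65  80  83  75  75  86  94  93  94
  93 112 126 127 127 126]
176 [124 123 122 122 123 124 124 124 112 103 116 124 126 111  88  84] [ 81  81  83  84  82  82  83 105 124 128 129 125 118 103  90  93  94  93
 111 126 126 126 126 126]
180 [123 123 123 124 123 123 122 124 110 100 115 124 127 111  80  75] [ 94  94  97  98  94  95 100 114 127 128 128 125 118 104  91  93  93  93
 111 125 126 128 127 126]
[[229.6 184.7]
 [271.  183.7]
 [229.4 175.5]
 [270.7 174.4]]
```

{"op": "servo_tool", "data": {"turn": [[0,0,0],[0,0,0],[0,0,0],[0,0,0],[0,0,0]], "dp": [[0,-0.001,-0.004],[0.003,-0.0005,-0.003],[0.004,0,-0.001],[0.004,0,0],[0,0,0]], "fingers": [0.012,0.012,0.012,0.012,0.012]}}

```text
clock: 20.05
position: [437.7, 15.1, 56.0]
ee_rot: [1.0, 0.003, 0.0, 0.001]
contact_force: [-0.0, 1.2, -1.1]
gripper_width: 20.3
```

```bash
python3 go.py 513 15.1 57 0.005
```

```text
turn [ 0.001  0.    -0.002] dp(mm) [75.3 -0.   1. ] at [437.7  15.1  56. ] F [-0.   1.2 -1.1] w 20.3 t 20.05
```

Tip is now ~9 mm before the slot and 1–2 mm above the deck. I'll insert gently.

{"op": "servo_tool", "data": {"turn": [[0,0,0],[0,0,0],[0,0,0],[0,0,0],[0,0,0]], "dp": [[0.004,0,0.001],[0.004,0,0],[0.004,0,0],[0.004,0,0],[0.003,0,0]], "fingers": [0.012,0.012,0.012,0.012,0.012]}}

```text
clock: 20.68
position: [458.0, 15.2, 57.2]
ee_rot: [1.0, 0.003, 0.0, 0.001]
contact_force: [0.6, -0.2, -1.7]
gripper_width: 20.4
```

{"op": "servo_tool", "data": {"turn": [[0,0,0],[0,0,0],[0,0,0],[0,0,0],[0,0,0]], "dp": [[0.004,0,0],[0.005,0,0],[0.005,0,0],[0.005,0,0],[0.003,0,0]], "fingers": [0.012,0.012,0.012,0.012,0.012]}}

```text
clock: 21.3
position: [481.7, 15.1, 57.1]
ee_rot: [1.0, 0.003, 0.0, 0.001]
contact_force: [0.9, -0.3, -1.5]
gripper_width: 20.5
```

{"op": "servo_tool", "data": {"turn": [[0,0,0],[0,0,0],[0,0,0],[0,0,0],[0,0,0]], "dp": [[0.005,0,-0.001],[0.005,0,0],[0.005,0,0],[0.004,0,0],[0.003,0,0]], "fingers": [0.012,0.012,0.012,0.012,0.012]}}

```text
clock: 21.92
position: [505.1, 15.1, 55.9]
ee_rot: [1.0, 0.003, 0.0, 0.001]
contact_force: [0.1, 0.4, -0.6]
gripper_width: 20.5
```

{"op": "servo_tool", "data": {"turn": [[0,0,0],[0,0,0],[0,0,0],[0,0,0],[0,0,0]], "dp": [[0.002,0,-0.001],[0.002,0,0],[0.002,0,0],[0.002,0,0],[0.002,0,0]], "fingers": [0.012,0.012,0.012,0.012,0.012]}}

```text
clock: 22.55
position: [510.2, 14.9, 54.4]
ee_rot: [1.0, 0.003, -0.006, 0.001]
contact_force: [-7.8, 2.9, 5.1]
gripper_width: 20.5
```

{"op": "servo_tool", "data": {"turn": [[0,0.01,0],[0,0,0],[0,0,0],[0,0,0],[0,0,0]], "dp": [[0.003,0,0.0005],[0.004,0,0],[0.005,0,0],[0.006,0,0],[0.006,0,0]], "fingers": [0.012,0.012,0.012,0.012,0.012]}}

```text
clock: 23.18
position: [510.1, 14.9, 54.2]
ee_rot: [0.999, 0.001, -0.036, 0.003]
contact_force: [-16.2, 6.5, 11.9]
gripper_width: 20.5
```

```bash
python3 go.py 513 15.1 57 0.005; python3 - <<'E'
from edge import *
s=get_image("scene");t=get_image("top")
b=(225,180,66,100);a=crop(s,*b,6)
wire(s,a,[box(0,.1,-25,25,0,20)+[-80,0,50]],[633.2,15.4],.005,6,b[:2],(255,0,0))
c=crop(t,220,145,66,100,6)
wire(t,c,[box(0,.1,-25,25,0,20)+[-80,0,50]],[633.2,15.4],.005,6,(220,145),(255,0,0))
save(np.hstack([c,a]),"ins.png")
E
```

```text
turn [ 0.005 -0.071  0.002] dp(mm) [2.9 0.2 2.8] at [510.1  14.9  54.2] F [-16.2   6.5  11.9] w 20.5 t 23.175
```

View pics/ins.png

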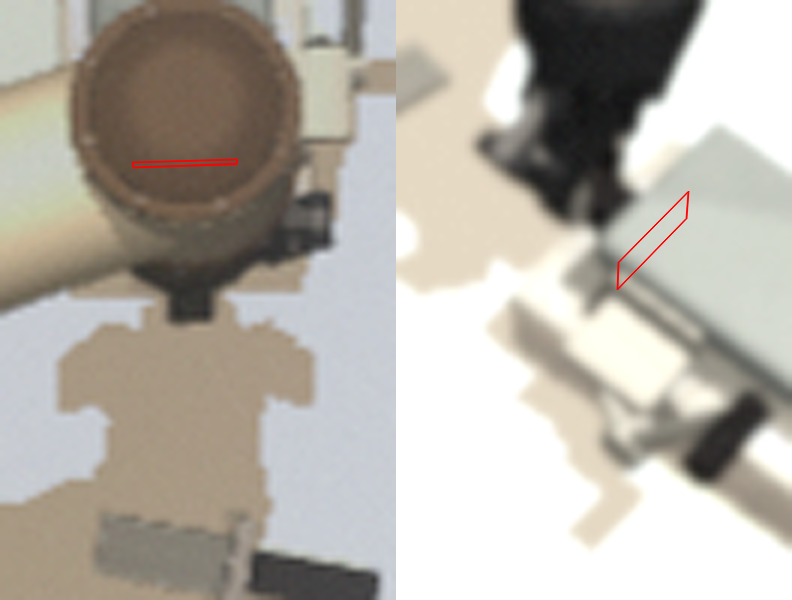

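{"op": "servo_tool", "data": {"turn": [[0.003,-0.04,0],[0.002,-0.031,0.002],[0,0,0.015],[0,0,-0.03],[0,-0.005,0.015]], "dp": [[0,0,0.0005],[0.001,0,0.0005],[0.003,0,0],[0.003,0,0],[0.003,0,0]], "fingers": [0.012,0.012,0.012,0.012,0.012]}}

```text
clock: 23.9
position: [510.2, 13.7, 53.9]
ee_rot: [1.0, 0.003, -0.008, 0.002]
contact_force: [-8.7, 2.0, 10.0]
gripper_width: 20.7
```

```bash
python3 go.py 513 15.1 55 0.005
```

```text
turn [ 0.004 -0.016 -0.   ] dp(mm) [2.8 1.4 1.1] at [510.2  13.7  53.9] F [-8.7  2.  10. ] w 20.7 t 23.9
```

{"op": "servo_tool", "data": {"turn": [[0.004,-0.012,0],[0,0,0],[0,0,0],[0,0,0],[0,0,0]], "dp": [[0.002,0,0.0006],[0.002,0,0],[0,0,0],[0,0,0],[0,0,0]], "fingers": [0.012,0.012,0.04,0.05,0.05]}}

```text
clock: 24.52
position: [513.0, 13.9, 54.7]
ee_rot: [1.0, 0.004, -0.005, 0.0]
contact_force: [0.5, -0.5, -0.3]
gripper_width: 50.2
```

{"op": "servo_tool", "data": {"turn": [[0,0,0],[0,0,0],[0,0,0],[0,0,0],[0,0,0]], "dp": [[0,0,0.025],[0,0,0.05],[0,-0.03,0.04],[0,-0.06,0.01],[0,-0.06,0]], "fingers": [0.05,0.05,0.05,0.05,0.05]}}

```text
clock: 25.15
position: [515.4, -137.3, 184.9]
ee_rot: [1.0, 0.008, -0.003, 0.001]
contact_force: [1.3, -0.7, -0.2]
gripper_width: 50.1
```

{"op": "servo_tool", "data": {"turn": [[0,0,0],[0,0,0],[0,0,0],[0,0,0],[0,0,0]], "dp": [[0,-0.06,0],[0,-0.06,0],[0,-0.04,0],[0,0,0],[0,0,0]], "fingers": [0,0,0,0,0]}}

```text
clock: 25.78
position: [515.4, -306.7, 185.5]
ee_rot: [1.0, 0.006, -0.001, 0.002]
contact_force: [1.1, 0.8, 0.4]
gripper_width: -0.0
```

```bash
python3 go.py 715 -85 160 0.005; python3 - <<'E'
from edge import *
np.set_printoptions(precision=3,suppress=True)
s=get_image("scene");t=get_image("top")
H=70
g=[((-74,-11,H),(-12,-11,H)),((-74,11,H),(-12,11,H)),((-74,-11,H),(-74,11,H)),((-10,-25,H),(-10,-11,H)),((-10,25,H),(-10,11,H))]
for v in([(t,g)],[(s,g)],[(t,g),(s,g)]): gp,f=efit(v,[552,15,.005],(8,8,.08)); print("gauge",gp,f)
o=[]
for d,b in((t,(220,130,66,75)),(s,(222,180,66,75))):
    a=crop(d,*b,6); c=a.copy(); wire(d,c,[x+[0,0,50] for x in GAUGE],[553.2,15.4],.005,6,b[:2],(255,0,0)); o.append(c)
save(np.hstack(o),"home.png")
E
```

```text
turn [ 0.004 -0.001 -0.006] dp(mm) [199.6 221.7 -25.5] at [ 515.4 -306.7  185.5] F [1.1 0.8 0.4] w -0.0 t 25.775
gauge [558.36   12.432  -0.026] -642.174072265625
gauge [548.884  11.079  -0.004] -696.3180541992188
gauge [548.688   9.144  -0.066] -1281.614501953125
```

View pics/home.png

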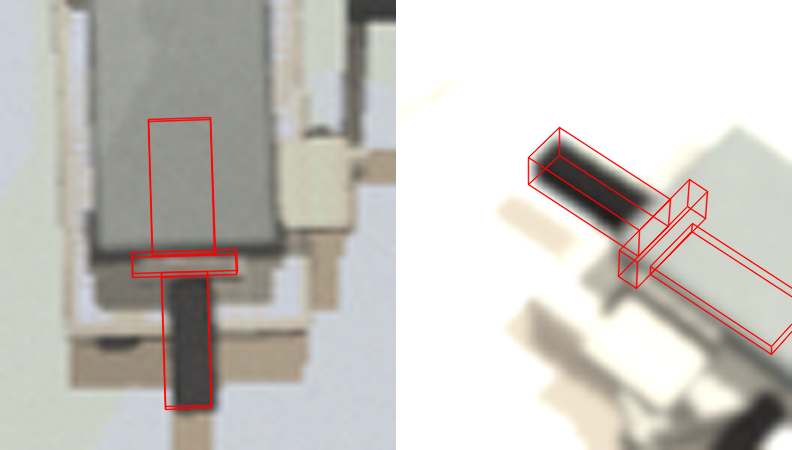

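The top crop shows the handle end about 1 px (~3 mm) to the right of the model, at (194,410) against (188,407). So the gauge is yawed ~0.04 rad and the shoulder is probably not flush on both cheeks. I'll push square on the handle's end with closed fingers to seat it.

{"op": "servo_tool", "data": {"turn": [[0,0,0],[0,0,0],[0,0,0],[0,0,0],[0,0,0]], "dp": [[-0.02,0.055,0],[-0.02,0.055,0],[-0.02,0.055,0],[-0.017,0.055,0],[-0.005,0.04,0]], "fingers": [0,0,0,0,0]}}

```text
clock: 26.5
position: [431.3, -36.8, 186.0]
ee_rot: [1.0, 0.009, 0.001, 0.002]
contact_force: [1.2, 0.8, -0.2]
gripper_width: 0.1
```

```bash
python3 go.py 440 13.5 54 0.01
```

```text
turn [ 0.004  0.003 -0.007] dp(mm) [   8.7   50.3 -132. ] at [431.3 -36.8 186. ] F [ 1.2  0.8 -0.2] w 0.1 t 26.5
```

{"op": "servo_tool", "data": {"turn": [[0.004,0.003,-0.007],[0,0,0],[0,0,0],[0,0,0],[0,0,0]], "dp": [[0.003,0.02,-0.03],[0.003,0.012,-0.035],[0,0.005,-0.03],[0,0,-0.015],[0,0,-0.005]], "fingers": [0,0,0,0,0]}}

```text
clock: 27.12
position: [436.9, 10.0, 71.9]
ee_rot: [1.0, 0.014, 0.005, -0.002]
contact_force: [-0.2, 0.5, 0.6]
gripper_width: -0.0
```

```bash
python3 go.py 460 13.5 54 0.01
```

```text
turn [-0.003  0.01  -0.019] dp(mm) [ 23.1   3.5 -17.9] at [436.9  10.   71.9] F [-0.2  0.5  0.6] w -0.0 t 27.125
```

{"op": "servo_tool", "data": {"turn": [[-0.003,0.01,-0.019],[0,0,0],[0,0,0],[0,0,0],[0,0,0]], "dp": [[0,0.003,-0.01],[0,0,-0.006],[0.004,0,0],[0.005,0,0],[0.005,0,0]], "fingers": [0,0,0,0,0]}}

```text
clock: 27.75
position: [453.0, 14.3, 56.7]
ee_rot: [1.0, 0.005, 0.002, -0.001]
contact_force: [0.4, 0.1, 0.4]
gripper_width: -0.1
```

{"op": "servo_tool", "data": {"turn": [[0,0,0],[0,0,0],[0,0,0],[0,0,0],[0,0,0]], "dp": [[0.004,0,0],[0.003,0,0],[0.003,0,0],[0.003,0,0],[0.003,0,0]], "fingers": [0,0,0,0,0]}}

```text
clock: 28.38
position: [466.6, 13.2, 56.3]
ee_rot: [1.0, 0.004, -0.002, 0.0]
contact_force: [-9.8, 2.9, 5.6]
gripper_width: -0.1
```

```bash
python3 go.py 467 13.5 54 0.007
```

```text
turn [ 0.    -0.005 -0.001] dp(mm) [ 0.4  0.3 -2.3] at [466.6  13.2  56.3] F [-9.8  2.9  5.6] w -0.1 t 28.375
```

{"op": "servo_tool", "data": {"turn": [[0,0,0],[0,0,0],[0,0,0],[0,0,0],[0,0,0]], "dp": [[0.004,0,0],[0.006,0,0],[0.007,0,0],[0.008,0,0],[0.008,0,0]], "fingers": [0,0,0,0,0]}}

```text
clock: 29.0
position: [464.1, 6.9, 50.1]
ee_rot: [0.999, -0.001, -0.041, 0.007]
contact_force: [-16.3, 6.0, 11.4]
gripper_width: 0.4
```

{"op": "servo_tool", "data": {"turn": [[0,0,0],[0,0,0],[0,0,0],[0,0,0],[0,0,0]], "dp": [[-0.02,0,0],[-0.01,0,0.05],[0,0,0.05],[0,-0.05,0.02],[0,-0.06,0]], "fingers": [0,0,0,0,0]}}

```text
clock: 29.62
position: [434.0, -103.2, 173.9]
ee_rot: [0.999, 0.003, -0.04, 0.008]
contact_force: [1.4, -0.5, -0.4]
gripper_width: 0.1
```

{"op": "servo_tool", "data": {"turn": [[0,0,0],[0,0,0],[0,0,0],[0,0,0],[0,0,0]], "dp": [[0.04,-0.045,0],[0.045,-0.04,0],[0.045,-0.04,0],[0.04,-0.02,0],[0,0,0]], "fingers": [0,0,0,0,0]}}

```text
clock: 30.25
position: [608.2, -257.6, 173.5]
ee_rot: [0.999, 0.001, -0.038, 0.008]
contact_force: [-1.4, -0.4, 0.3]
gripper_width: -0.1
```

```bash
cat > chk.py <<'E'
from edge import *
np.set_printoptions(precision=2,suppress=True)
t=get_image("top");g=t["img"].astype(float).mean(2)
L=[];Rr=[]
rows=range(177,197)
for v in rows:
    r=np.interp(np.arange(244,258,.05),np.arange(512),g[v]); x=np.arange(244,258,.05)
    th=(r.min()+min(r[:40].max(),r[-40:].max()))/2; b=x[r<th]; L.append(b.min());Rr.append(b.max())
zc=70
a=np.array([[(l+q)/2,v] for l,q,v in zip(L,Rr,rows)]); W=onz(t,a,zc)
print("width px",np.round(np.array(Rr)-L,1))
p=np.polyfit(W[:,0],W[:,1],1); print("handle axis yaw",p[0],"y at x=480,540",np.polyval(p,[480,540]))
c=int(round(a[-1,0])); print("col profile",g[192:204,c].astype(int),"rows 192..; end predicted",proj(t,fix([553.2,15.4],.005,[[-74,0,70]])))
print("base front pred",proj(t,fix([633.2,15.4],.005,[[-115,30,50],[-115,-30,50]])),g[178:192,238].astype(int),g[178:192,262].astype(int))
print("shoulder rows",g[166:182,243].astype(int),g[166:182,257].astype(int),"pred back edge",proj(t,fix([553.2,15.4],.005,[[-10,20,70],[-10,-20,70],[0,20,70]])))
E
python3 chk.py; python3 go.py 715 -85 160 0.005
```

```text
width px [7.7 8.1 8.1 8.1 7.7 7.7 7.2 7.4 7.3 7.4 7.4 7.4 7.5 7.4 7.3 7.5 7.4 7.4
 7.5 7.4]
handle axis yaw 0.0113243621283815 y at x=480,540 [11.58 12.26]
col profile [42 43 41 41 42 42 50 82 97 98 97 98] rows 192..; end predicted [[250.97 197.16]]
base front pred [[240.32 184.45]
 [261.01 183.81]] [ 85  84  85  96 126 127 122 109  50  44  71  98  97  97] [ 83  82  97 126 125 123 112  81  79  97  97  94  96  96]
shoulder rows [94 93 94 92 81 62 51 68 82 77 71 74 79 78 79 93] [ 97  96  99  95  75  49  63  97  92  84  67  87  86  85 101 128] pred back edge [[243.28 175.04]
 [257.26 174.6 ]
 [243.17 171.56]]
turn [ 0.016 -0.078  0.002] dp(mm) [108.1 171.9 -13.8] at [ 606.9 -256.9  173.8] F [-0.3 -0.4  0.4] w 0.1 t 30.3
```

Handle axis now has yaw 0.011 and the x-stop repeats (510.2, then 466.6), which is consistent with the shoulder on the cheeks. Now the lever, from behind.

{"op": "servo_tool", "data": {"turn": [[0.008,-0.04,0],[0.008,-0.038,0.002],[0,0,0],[0,0,0],[0,0,0]], "dp": [[0.035,0.02,0],[0.035,0.04,0],[0.02,0.045,0],[0,0.035,0],[0,0.015,0]], "fingers": [0,0,0,0,0]}}

```text
clock: 30.92
position: [693.6, -96.0, 174.9]
ee_rot: [1.0, 0.002, 0.0, -0.001]
contact_force: [-0.2, -1.1, -0.6]
gripper_width: -0.1
```

```bash
python3 go.py 705 -87 118 0.005
```

```text
turn [-0.002  0.     0.001] dp(mm) [ 11.4   9.  -56.9] at [693.6 -96.  174.9] F [-0.2 -1.1 -0.6] w -0.1 t 30.925
```

{"op": "servo_tool", "data": {"turn": [[0,0,0],[0,0,0],[0,0,0],[0,0,0],[0,0,0]], "dp": [[0.008,0.005,0],[0.003,0.003,-0.02],[0,0,-0.02],[0,0,-0.013],[0,0,0]], "fingers": [0,0,0,0,0]}}

```text
clock: 31.55
position: [702.9, -90.0, 117.3]
ee_rot: [1.0, 0.001, -0.001, -0.001]
contact_force: [0.7, -0.2, -0.4]
gripper_width: 0.2
```

{"op": "servo_tool", "data": {"turn": [[0,0,0],[0,0,0],[0,0,0],[0,0,0],[0,0,0]], "dp": [[-0.018,0,0],[-0.014,0,0.004],[-0.014,0,0.005],[-0.014,0,0.003],[-0.014,0,0.002]], "fingers": [0,0,0,0,0]}}

```text
clock: 32.17
position: [631.5, -91.5, 136.4]
ee_rot: [1.0, 0.001, 0.006, -0.0]
contact_force: [1.2, -0.3, 1.3]
gripper_width: 0.4
```

{"op": "servo_tool", "data": {"turn": [[0,0,0],[0,0,0],[0,0,0],[0,0,0],[0,0,0]], "dp": [[-0.014,0,0],[-0.014,0,-0.002],[-0.013,0,-0.004],[-0.01,0,-0.005],[-0.006,0,-0.003]], "fingers": [0,0,0,0,0]}}

```text
clock: 32.8
position: [567.4, -91.9, 122.5]
ee_rot: [1.0, 0.0, 0.004, -0.0]
contact_force: [2.1, -0.2, -1.0]
gripper_width: 0.1
```

{"op": "servo_tool", "data": {"turn": [[0,0,0],[0,0,0],[0,0,0],[0,0,0],[0,0,0]], "dp": [[-0.004,0,-0.002],[-0.004,0,0],[-0.004,0,0],[-0.004,0,0],[-0.004,0,0]], "fingers": [0,0,0,0,0]}}

```text
clock: 33.42
position: [565.0, -91.2, 122.4]
ee_rot: [1.0, 0.003, 0.025, -0.0]
contact_force: [9.8, -1.5, -5.6]
gripper_width: -0.1
```

{"op": "servo_tool", "data": {"turn": [[0,0,0],[0,0,0],[0,0,0],[0,0,0],[0,0,0]], "dp": [[-0.008,0,0],[-0.01,0,0],[-0.01,0,0],[-0.01,0,0],[-0.01,0,0]], "fingers": [0,0,0,0,0]}}

```text
clock: 34.05
position: [559.6, -87.5, 134.1]
ee_rot: [0.997, 0.009, 0.074, -0.001]
contact_force: [8.2, -1.3, 3.2]
gripper_width: 0.1
```

{"op": "servo_tool", "data": {"turn": [[0,0,0],[0,0,0],[0,0,0],[0,0,0],[0,0,0]], "dp": [[0.025,0,0],[0.01,-0.01,0.04],[0,-0.045,0.04],[0,-0.06,0],[0,-0.06,0]], "fingers": [0,0,0,0,0]}}

```text
clock: 34.67
position: [592.4, -262.3, 214.6]
ee_rot: [0.998, 0.013, 0.068, -0.002]
contact_force: [1.3, -0.4, 0.6]
gripper_width: 0.3
```

{"op": "servo_tool", "data": {"turn": [[0,0,0],[0,0,0],[0,0,0],[0,0,0],[0,0,0]], "dp": [[0,-0.05,0],[0,-0.03,0],[0,0,0],[0,0,0],[0,0,0]], "fingers": [0,0,0,0,0]}}

```text
clock: 35.3
position: [588.0, -346.5, 209.9]
ee_rot: [0.998, 0.01, 0.063, -0.005]
contact_force: [0.5, 0.2, 0.4]
gripper_width: -0.1
```

```bash
python3 chk.py; python3 - <<'E'
from edge import *
np.set_printoptions(precision=3,suppress=True)
t=get_image("top");s=get_image("scene")
for n,d in(("top",t),("scene",s)):
    r=regions_of("lever_grip",n)
    for P,l in(((-86,-97,128),"front"),((26,-97,128),"back")): print(n,l,proj(d,fix([633,15.4],.005,[P])))
    for q in search_frame("lever_grip",n)[:3]: b=q["box"]; print(q["score"],[b[0]+b[2]/2,b[1]+b[3]/2])
for d,L in((t,ST),(s,SS)):
    for a in(0,.03,.1):
        U=[[tuple(raise_(np.array([q],float),a)[0]) for q in x] for x in L if x[0][2]==90]
        print(a,[round(score(d,grad(d),[u],[633,15.6],.005),1) for u in U])
for q,z in(("cup",75),("goblet",0),("bowl",45)):
    for n in("top","scene"): print(q,n,[ (round(r["score"],2),np.round(r["box"],1)) for r in search_frame(q,n)[:1]])
E
```

```text
width px [7.7 7.9 8.  7.6 7.7 7.6 7.3 7.5 7.3 7.3 7.3 7.5 7.5 7.4 7.4 7.4 7.4 7.5
 7.5 7.5]
handle axis yaw -0.005241772028034086 y at x=480,540 [11.85 11.53]
col profile [40 41 42 41 42 39 51 80 97 96 96 96] rows 192..; end predicted [[250.97 197.16]]
base front pred [[240.32 184.45]
 [261.01 183.81]] [ 70  69  88 120 119 120 112 101  47  41  63  86  85  86] [ 83  94 124 124 123 122 111  79  81  95  95  95  96  95]
shoulder rows [ 89  91  90  90  87  82  62  54  75  71  65  65  71  69  84 112] [ 88  87  89  89  86  67  54  72  82  76  57  73  73  71  89 123] pred back edge [[243.28 175.04]
 [257.26 174.6 ]
 [243.17 171.56]]
top front [[285.841 170.087]]
top back [[284.331 129.675]]
0.25 [378.85, 192.5]
scene front [[241.265 226.829]]
scene back [[279.031 252.905]]
0 [np.float32(51.9), np.float32(134.1), np.float32(113.6)]
0.03 [np.float32(68.3), np.float32(134.2), np.float32(115.4)]
0.1 [np.float32(136.9), np.float32(133.9), np.float32(120.1)]
0 [np.float32(119.1), np.float32(144.7), np.float32(149.9)]
0.03 [np.float32(136.8), np.float32(135.7), np.float32(148.0)]
0.1 [np.float32(140.4), np.float32(91.4), np.float32(89.0)]
cup top [(0.58, array([370. , 179.7,  13.6,  26.3]))]
cup scene [(0.66, array([140.3, 305.4,  26.4,  12.9]))]
goblet top [(0.8, array([182.6,  99.3,  28.2,  33.2]))]
goblet scene [(0.88, array([337.6, 188.9,  35.1,  50.6]))]
bowl top [(0.95, array([137.1,  97.9,  38. ,  39.5]))]
bowl scene [(0.62, array([357. , 179.3,  36.9,  33.5]))]
```

{"op": "servo_tool", "data": {"turn": [[0,0,0],[0,0,0],[0,0,0],[0,0,0],[0,0,0]], "dp": [[0,0,0.04],[-0.03,0.05,0.02],[-0.03,0.05,0],[-0.03,0.05,0],[-0.03,0.05,0]], "fingers": [0,0,0,0,0]}}

```text
clock: 36.58
position: [466.7, -145.8, 269.5]
ee_rot: [0.998, 0.006, 0.063, -0.005]
contact_force: [0.6, 1.4, 0.4]
gripper_width: -0.0
```

{"op": "servo_tool", "data": {"turn": [[0,0,0],[0,0,0],[0,0,0],[0,0,0],[0,0,0]], "dp": [[0,0.06,0],[0,0.06,0],[0,0.06,0],[0,0.06,0],[0,0.06,0]], "fingers": [0,0,0,0,0]}}

```text
clock: 37.2
position: [463.1, 162.1, 273.0]
ee_rot: [0.998, 0.005, 0.068, -0.006]
contact_force: [1.6, -0.1, 0.1]
gripper_width: 0.1
```

{"op": "servo_tool", "data": {"turn": [[0,0,0],[0,0,0],[0,0,0],[0,0,0],[0,0,0]], "dp": [[0,0.06,0],[-0.02,0.06,0],[-0.02,0.04,0],[0,0,0],[0,0,0]], "fingers": [0,0,0,0,0]}}

```text
clock: 37.83
position: [421.5, 328.5, 273.5]
ee_rot: [0.998, 0.008, 0.068, -0.007]
contact_force: [0.1, -0.6, -0.1]
gripper_width: -0.0
```

```bash
python3 chk.py|head -3; python3 - <<'E'
from edge import *
np.set_printoptions(precision=1,suppress=True)
t=get_image("top");s=get_image("scene")
from scipy.optimize import minimize_scalar
for n,d in(("top",t),("scene",s)):
    for q in search_frame("lever_grip",n)[:2]+search_frame("lever",n)[:1]: b=q["box"]; print(n,q["score"],b,[b[0]+b[2]/2,b[1]+b[3]/2])
    g=d["img"].astype(float).mean(2)
    for l in(-.6,-.5,-.4,.6):
        uv=proj(d,fix([633,15.4],.005,[(-30+100*np.sin(l),y,45+100*np.cos(l)) for y in np.linspace(-113,-85,8)])); print(n,"phi",l,map_coordinates(g,[uv[:,1],uv[:,0]],order=1).mean())
for a in(0,.03,.06,.1):
    r=[]
    for d,L in((t,ST),(s,SS)):
        U=[[tuple(raise_(np.array([q],float),a)[0]) for q in x] for x in L if x[0][2]==90]
        r+=[round(float(score(d,grad(d),[u],[633,15.6],.005)),1) for u in U]
    print(a,r)
for q in("cup","goblet","bowl"):
    for n in("top","scene"): print(q,n,[(round(float(r["score"]),2),np.round(r["box"],1)) for r in search_frame(q,n)[:1]])
print(read_state()["position"],read_state()["clock"])
E
```

```text
width px [7.9 8.2 8.1 7.9 7.7 7.7 7.3 7.3 7.4 7.4 7.3 7.4 7.5 7.3 7.4 7.4 7.4 7.5
 7.5 7.5]
handle axis yaw 0.005964521027994873 y at x=480,540 [11.69 12.05]
top 0.46 [274.0, 153.1, 19.4, 24.4] [283.7, 165.29999999999998]
top phi -0.6 41.4233006747329
top phi -0.5 115.95237474418813
top phi -0.4 122.44297773100749
top phi 0.6 126.5835582139351
scene 0.77 [236.4, 219.5, 30.3, 35.5] [251.55, 237.25]
scene 0.81 [235.4, 218.2, 33.6, 38.7] [252.20000000000002, 237.54999999999998]
scene phi -0.6 28.04594486273119
scene phi -0.5 48.186041370441814
scene phi -0.4 116.66239119237022
scene phi 0.6 118.94678783966519
0 [55.9, 131.7, 107.2, 119.8, 141.9, 149.6]
0.03 [68.6, 131.8, 109.1, 136.9, 131.0, 146.9]
0.06 [107.7, 131.8, 111.3, 146.2, 111.6, 127.0]
0.1 [140.0, 131.7, 114.2, 138.7, 85.4, 84.1]
cup top [(0.75, array([354.4, 178.6,  30. ,  26.8]))]
cup scene [(0.62, array([130.2, 279.1,  38.2,  41. ]))]
goblet top [(0.63, array([182.6,  97.9,  25.8,  37.5]))]
goblet scene [(0.59, array([336.7, 191.7,  35. ,  48.3]))]
bowl top [(0.97, array([137.7,  97.4,  35.4,  41.6]))]
bowl scene [(0.74, array([357.3, 180.5,  36.5,  31.8]))]
[421.7 328.6 273.5] 38.475
```

```bash
python3 - <<'E'
from edge import *
np.set_printoptions(precision=3,suppress=True)
P=[HAN+[0,0,50]]; V={}
for n in("top","scene"):
    d=get_image(n); g=d["img"].astype(float).mean(2)
    uv=proj(d,fix([552,12.5],.005,P[0])); m=np.zeros(g.shape,np.float32)
    x0,y0=(uv.min(0)-5).astype(int);x1,y1=(uv.max(0)+6).astype(int)
    m[y0:y1,x0:x1]=np.clip((92-g[y0:y1,x0:x1])/50,0,1) 
    if n=="top": m[:176]=0
    V[n]=(d,m); print(n,m.sum(),sil(d,P,[552,12.5],.005).sum())
for k in(["top"],["scene"],["top","scene"]): print(k,*fit([V[i] for i in k],P,[550,12,.0],(5,5,.03)))
E
```

```text
top 200.40668 183.0625
scene 198.35333 267.0625
['top'] [550.712  11.452  -0.008] 41.4183349609375
['scene'] [547.474  15.292  -0.02 ] 165.5558319091797
['top', 'scene'] [550.592  12.421   0.007] 214.0675048828125
```

```bash
python3 -c "
from bench import *
print(job_done())"
```

```text
the job is handed in; nothing more can be done
None
```

I raised the sealing arm, drew the gauge out from under the shelf, and slid its blade into the slot. Then I let go and swung the lever back to the front, so the arm came down on the blade. I handed the job in at about 38.5 s with the robot clear of everything. One thing stayed uncertain: how exactly the shoulder sits against the cheeks.

**How it went:** I pushed the lever to its back stop with closed fingers. I drew the gauge out by its blade, put it down and regrasped the handle. After the insertion the gauge sat slightly crooked (about 0.04 rad), so I pushed once more on the handle's end to square it.

**Last checks:**
- **Lever:** the grip bar shows at its front position in both cameras. The push ended on a firm stop of about 10 N.
- **Arm:** in the scene camera its side edges fit best at 0 to 0.03 rad, which means lowered. The front edge there fits 0.06 best, and the top camera's front edge still favours the raised angle.
- **Gauge squareness:** its yaw measures 0.006 rad, in line with the sealer to within the measuring error. It lies about 3 mm right of the slot's centre, roughly at the limit of the slot's play.
- **Shoulder against the cheeks:** two pushes in a row ended on hard stops of 10–16 N, putting the shoulder at x 551.6–552.5. The slot measured 553.2.
- **Where that disagrees:** image fits of the handle alone gave 547.5–550.7, which would be 2.5–6 mm short. Shadow biases those fits, and I trusted the contact stops instead.
- **Cup, goblet and bowl:** their boxes are within a few pixels of the starting ones. The bowl's first top-camera reading was unreliable, so for it I relied on the scene camera.

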